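# Shim the rocking welding turntable

## Robot

A 6-joint arm with a two-finger parallel gripper is mounted at the origin on the work surface. World frame = base frame: x ahead of the robot, y to its left, z up, the work surface at z = 0. Lengths are in mm, angles in rad, forces in N, time in s.
With the tool pointing down it reaches from about 275 to 825 mm from the base axis. Payload 5.2 kg.
Tool frame: the origin (TCP) lies at the very end of the fingers, on their centre line; the grasp point (between the pads) lies 19 mm behind it (hold_point_z is the distance from the TCP to the grasp point, in mm); z points along the fingers, x is the direction in which the jaws open and shut, and the axes are right-handed (so a half turn about z gives the same grasp; the last joint's range is limited). The gripper opens to 93 mm and grips with 3 to 60 N. Pads are 15 mm wide; open, the fingers measure 128 mm over their backs; the gripper's body (75 mm by 188 mm) begins 65 mm behind the grasp point.
Start: joints at [-1.539, 0.259, 1.535, -0, 1.348, -0.203], TCP at [127.978, -534.908, 218.653] pointing down, gripper open.
Joint ranges: [-3.14, 3.14], [-0.91, 2.08], [0.19, 2.58], [-1.22, 4.36], [0.22, 2.71], [-3.12, 3.12]. Speed limits (rad/s): [2.57, 2.57, 3.14, 3.14, 3.14, 3.14].

## Interface

Orientations are given as [roll, pitch, yaw] about the fixed x, y, z axes, in that order (R = Rz(yaw) Ry(pitch) Rx(roll)).
In Python, from station import * gives the robot as it stands. The module is installed in compiled form; this text tells all that it offers.
- The arm moves only by the tool move_arm, never from a script. Its argument "increments" is a list of rows, each a list of 3 entries, a list of its own where there are three numbers: the opening in per cent of the stroke, from 0 (shut) to 100 (fully open), then the shift along the tool's x, y, z in cm, then the turn, a rotation vector about the tool's x, y, z in rad. A call has 1 to 5 rows; each row is the pose to reach, as a shift and turn from the pose commanded when the call began, along the tool's axes at that moment; what a row does not reach only later rows make up. A row lasts 1/10 s, in which the tool goes at most 50 mm and 8.59 degrees, less where a joint would pass 70% of its speed; a pose out of reach is approached as far as the arm can. A call with a gripper value outside its range is refused whole. The fingers move at their own pace and stop on an object; the grip force is fixed at half the most. Time passes only in rows, so rows that repeat a pose let the fingers close. It gives the time, the measured TCP pose, the force and the opening at its end, in the units of the state.
- state(): the state, without advancing time (a new reading comes with each control period).
- snapshot(name): name is "scene" or "side" or "wrist"; returns a dict with "pixels" (480x640x3 uint8, red, green, blue), "z_map" (480x640 float32, mm along the optical axis (not along the pixel's ray), 0 where there is no reading), "fx", "fy", "cx", "cy" (pixels), "extrinsics" (4x4, takes a point from world to camera coordinates); the wrist camera has in their place "mount" (4x4, takes a point from camera to tool coordinates, whose origin is the TCP and whose axes are the tool frame's). Camera axes: x right, y up, looking along -z (the intrinsics and any distortion apply to the point x, -y, -z); pixel columns grow to the right and rows downward; lengths in mm; the calibration is good to about 2 mm. A picture is of the moment at which its call begins: read the wrist's pose just before it.
- job_done(): hands the job in, once; it reports no verdict.
Trained networks look in a picture, given as the dict that the camera call returned (one of the last four; its "shot" number tells which), for a name from the list of things; names that differ only in an ending like _2 or _b are one class to them, and where a whole thing is asked for, a point or a joint stands for the part that bears it (a point fixed in the world has none). Each returns a list of dicts, best first, with "confidence" (0 to 1); they miss things now and then, are a little off and sometimes report something else, mostly with a low value. They report only what shows in the picture. A call takes as long as a camera call. They do not tell look-alikes from the thing itself.
- find_in(label, picture): "extent" ([left, top, width, height] in pixels, round what is visible of it).
- silhouettes(label, picture): "region" (480x640 bool, what is visible of it) and "extent" ([left, top, width, height] in pixels, round what is visible of it).
- landmark_of(label, picture): "position" ([column, row] in pixels: a listed point, or the origin of a listed thing).
The state is a dict: "time_s": time; "joint_pos": joint angles; "joint_vel": joint speeds; "effort": joint torques, N m; "eef_pos": TCP position; "orientation": TCP orientation; "contact_force": force on the tool from outside, world axes, zero at the start; "torque": the same for the moment, N m; "finger_gap": opening from 0.0 (shut) to 1.0 (fully open).
Only numpy, scipy, OpenCV 4.12 (cv2) and the standard library are available. Lean on these libraries where they do the work, as an engineer would, in place of code of your own. Each camera call takes 0.05 s, during which the arm holds its last target. There are 200 camera calls.

## Task

The welding turntable on the bench leans onto its one short foot and rocks. With the fingertips, push the steel wedge along the bench, thin end first, under that short foot until the turntable stands level and no longer rocks. Do not lift the wedge, do not touch the turntable or shove it out of place, and leave the other things on the bench alone; finish with the wedge left in under the foot.

Things in the scene. Friction and masses are not known exactly. Their poses are not given: they have to be found in the camera images.
- turntable: Loose 2.2 kg bench turntable on a grey cross of four arms (24 mm wide, 45 to 57 mm up, ends 102 mm out), a black 36 mm ball foot under each, 90 mm from its centre along its -x, +y, -y, +x. The -x foot is 7 mm short: at the start it leans 0.078 rad onto it, +x foot in the air. Origin: centre, level with the undersides of the good feet. z: its upright axis, vertical when level.
- short_foot (a point): Lowest point of the short ball foot when level, on its centre line, at (-90, 0, 7) mm in the turntable's frame. It touches the bench at the start and is 7 mm above it when the turntable is level.
- wedge: Loose plain steel wedge lying flat, 90 mm long, 40 mm wide, 0.25 kg. Its upright thick end, 18 mm high, faces its -x; the height falls evenly to 1.5 mm at the thin end at +x (7 mm high at 30 mm from the thin end). Origin: centre of the underside; x towards the thin end, z up.
- wedge_tip (a point): Middle of the thin end's lower edge, at (45, 0, 0) mm in the wedge's frame.
- wedge_heel (a point): Middle of the thick end face, at (-45, 0, 9) mm in the wedge's frame. Pushing here takes about 1 N over the free bench, roughly 7 to 15 N while the wedge lifts the foot (0.18 mm per mm pushed), and about 13 to 24 N once all four feet carry; pushed on from there, the turntable slides away level instead of rising further.
- brush: Wire brush lying on the bench, a bystander. Origin: underside.
- coupling: Upright steel pipe coupling, 52 mm in diameter, 45 mm high, a bystander. Origin: centre of its underside.
- square: Red L-shaped magnetic square lying on the bench, arms about 90 mm, 12 mm thick, a bystander. Origin: underside near the middle of one arm.
- spray: White spray can, 60 mm in diameter, 170 mm high, a bystander. Origin: centre of its underside.
- faceplate (a point): Centre of the top of the turntable's steel faceplate, 115 mm above its origin; faceplate 130 mm in diameter, with a pipe stub on it up to 149 mm. A blue motor box (56 x 60 mm, up to 102 mm) stands on the -x arm, the one with the short foot, its outer face 83 mm from the centre.
There are look-alikes about, which are no part of the job. Of the things that look like the wedge, the largest one is meant.

How it is judged:
By the outcome, as a careful person would: the job done as asked, in the order asked, and still so for the second after the job is handed in, with the robot touching nothing.
It also fails if it takes over 64 s, if anything falls off the work surface, if the arm or the gripper's body presses on something with over 40 N, if the wrist force passes 120 N, or if a joint passes its speed limit or range.

## Working session

There is one attempt and no reset: what is moved stays moved. The work goes in short steps, Python scripts to look and compute and a tool call to move; the robot and the scene stay as the last step left them, time stands still between calls to the robot, and variables do not carry over. Pictures are saved under pics/ and viewed, about 8 in all and at most 12, crops included, and the job is handed in when it is done.

Besides the shell and the picture viewer there is one more tool, called after "Request:" as name(argument=value, ...), one argument or row to a line, values as JSON. move_arm: Moves the arm, as the interface text tells. Its arguments: {"type":"object","properties":{"increments":{"type":"array"}},"required":["increments"]}

```bash
mkdir -p pics
cat > h.py <<'E'
from station import *
import numpy as np, cv2
from scipy.spatial.transform import Rotation as R
def T_tool():
    s=state(); T=np.eye(4); T[:3,:3]=R.from_euler('xyz',s['orientation']).as_matrix(); T[:3,3]=s['eef_pos']; return T
def shot(n):
    T=T_tool() if n=='wrist' else None
    p=snapshot(n); p['c2w']=T@np.array(p['mount']) if n=='wrist' else np.linalg.inv(np.array(p['extrinsics'])); return p
def cloud(p):
    z=p['z_map']; v,u=np.mgrid[:480,:640]
    P=np.stack([(u-p['cx'])/p['fx']*z,-(v-p['cy'])/p['fy']*z,-z,np.ones_like(z)],-1)
    W=(P@p['c2w'].T)[...,:3]; W[z==0]=np.nan; return W
def proj(p,w):
    c=np.linalg.inv(p['c2w'])@np.append(w,1); return p['cx']+p['fx']*c[0]/-c[2], p['cy']-p['fy']*c[1]/-c[2]
def save(p,n,crop=None,k=1):
    im=p['pixels'][...,::-1]
    if crop: x,y,w,h=crop; im=im[y:y+h,x:x+w]
    cv2.imwrite(f'pics/{n}.png',cv2.resize(im,None,fx=k,fy=k))
E
python3 - <<'E'
from h import *
print(state())
for n in ['scene','side']:
    p=shot(n); save(p,n); W=cloud(p); print(n,[k for k in p if k not in('pixels','z_map')],p['c2w'][:3,3])
    for l in ['wedge','turntable','brush','coupling','square','spray']:
        for r in silhouettes(l,p)[:4]:
            m=r['region']; Q=W[m]; print(l,round(r['confidence'],2),r['extent'],np.nanmedian(Q,0).round(),np.nanpercentile(Q,2,0).round(),np.nanpercentile(Q,98,0).round())
    for l in ['wedge_tip','wedge_heel','short_foot','faceplate','turntable']:
        for r in landmark_of(l,p)[:4]:
            u,v=r['position']; print(l,round(r['confidence'],2),(round(u),round(v)),W[int(v),int(u)].round())
E
```

```text
{'time_s': 0.0, 'joint_pos': array([-1.53882573e+00,  2.59337100e-01,  1.53607578e+00,  1.29426199e-06,
        1.34801140e+00, -2.02786157e-01]), 'joint_vel': array([ 3.98105542e-04,  1.11906392e-03, -2.13246368e-04,  4.83442192e-05,
       -1.00232725e-04,  4.06012835e-04]), 'effort': array([-7.60594794e-04, -4.37309253e+01, -2.83999890e+01,  7.15992646e-02,
        4.11780062e-02, -1.54200607e-04]), 'eef_pos': array([ 127.94627808, -534.34547624,  217.82382733]), 'orientation': array([-3.14122253e+00,  1.79384172e-03, -1.33603953e+00]), 'contact_force': array([-0.6991752 ,  0.21323314, -0.27945552]), 'torque': array([0.04476036, 0.00331008, 0.06483235]), 'finger_gap': 1.0006371652729196}
scene ['fx', 'fy', 'cx', 'cy', 'extrinsics', 'shot', 'c2w'] [1262.37437107   25.02060114  672.09790491]
wedge 0.74 [268.0, 231.0, 22.6, 17.9] [406. -70.   7.] [381. -96.   1.] [434. -47.  13.]
wedge 0.65 [266.0, 256.7, 35.0, 39.6] [537. -49.   9.] [490. -79.  -0.] [579. -18.  18.]
wedge 0.5 [319.0, 228.2, 19.3, 15.8] [388.  52.   7.] [349.  30.   0.] [408.  72.  13.]
turntable 0.84 [168.7, 270.4, 
[... 1666 characters left out ...]
 -381.   -2.] [ 598. -284.   13.]
square 0.35 [280.6, 211.8, 41.1, 55.9] [552. 128.  17.] [490.  38.   5.] [602. 202.  21.]
spray 0.93 [353.3, 156.9, 34.6, 80.3] [696. 111. 104.] [675. 102.   6.] [728. 150. 170.]
wedge_tip 0.93 (212, 276) [344.  54.   3.]
wedge_tip 0.79 (340, 300) [577. -66.  -1.]
wedge_tip 0.65 (268, 321) [429. -89.   0.]
wedge_heel 0.91 (241, 276) [398.  32.  14.]
wedge_heel 0.71 (240, 314) [381. -65.   9.]
wedge_heel 0.62 (291, 292) [491. -20.  -3.]
wedge_heel 0.46 (284, 360) [ 435. -213.   36.]
short_foot 0.9 (374, 310) [ 633. -107.   -2.]
faceplate 0.61 (427, 277) [ 697. -170.  129.]
turntable 0.88 (417, 324) [ 675. -207.   55.]
turntable 0.6 (298, 240) [533. 106.  18.]
```

Run:
```python
from h import *
p=shot('scene'); save(p,'scene2',(120,190,300,200),2.6)
q=shot('side'); save(q,'side2',(190,200,310,200),2.5)
for n,r in (('scene',p),('side',q)):
    W=cloud(r)
    m=(W[...,2]>3)&(W[...,2]<25)&(W[...,0]>475)&(W[...,0]<595)&(W[...,1]<0)&(W[...,1]>-95)
    Q=W[m]; c=Q[:,:2].mean(0); e=cv2.minAreaRect(Q[:,:2].astype(np.float32)); 
    A=np.c_[Q[:,:2],np.ones(len(Q))]; t=Q[Q[:,2]>5]
    g=np.linalg.lstsq(A,Q[:,2],rcond=None)[0]; print(n,c,e,'grad yaw',np.arctan2(-g[1],-g[0]),len(Q))
    # turntable: faceplate and stub clouds
    m=(W[...,2]>85)&(W[...,0]>600)&(W[...,1]<-40)&(W[...,1]>-280)
    Q=W[m]; print(np.histogram(Q[:,2],bins=np.arange(85,156,5)))
    for lo,hi in((108,135),(136,160)):
        Z=Q[(Q[:,2]>lo)&(Q[:,2]<hi)]; print(lo,cv2.minEnclosingCircle(Z[:,:2].astype(np.float32)),cv2.minAreaRect(Z[:,:2].astype(np.float32)))
```

```text
scene [533.3238069  -47.00939552] ((537.7537841796875, -39.05126190185547), (80.64582824707031, 97.83390808105469), 77.72427368164062) grad yaw -0.2512514130252283 577
(array([  17,   40,   41,   61,  187, 1056, 1273,   76,   54,   54,   55,
         57,  311,   35]), array([ 85,  90,  95, 100, 105, 110, 115, 120, 125, 130, 135, 140, 145,
       150, 155]))
108 ((708.7196655273438, -152.7856903076172), 66.1102294921875) ((709.57421875, -153.00997924804688), (128.9290313720703, 126.97377014160156), 8.373529434204102)
136 ((707.3450927734375, -150.68846130371094), 22.561626434326172) ((706.879150390625, -151.08639526367188), (43.26538848876953, 41.50153732299805), 8.24421215057373)
side [527.19955103 -50.61150475] ((536.570068359375, -42.26396942138672), (81.2787094116211, 94.19489288330078), 81.7820816040039) grad yaw -0.670269475982054 690
(array([  25,  100,   82,  108,  510, 1217,  796,   57,   51,   59,   46,
         62,  315,    9]), array([ 85,  90,  95, 100, 105, 110, 115, 120, 125, 130, 135, 140, 145,
       150, 155]))
108 ((706.7891235351562, -154.97242736816406), 66.80328369140625) ((706.3214721679688, -155.46803283691406), (129.86366271972656, 128.96534729003906), 50.98727035522461)
136 ((704.5508422851562, -153.4076385498047), 22.4277286529541) ((704.1700439453125, -153.35748291015625), (43.90225601196289, 40.89568328857422), 86.03429412841797)
```

View pics/scene2.png

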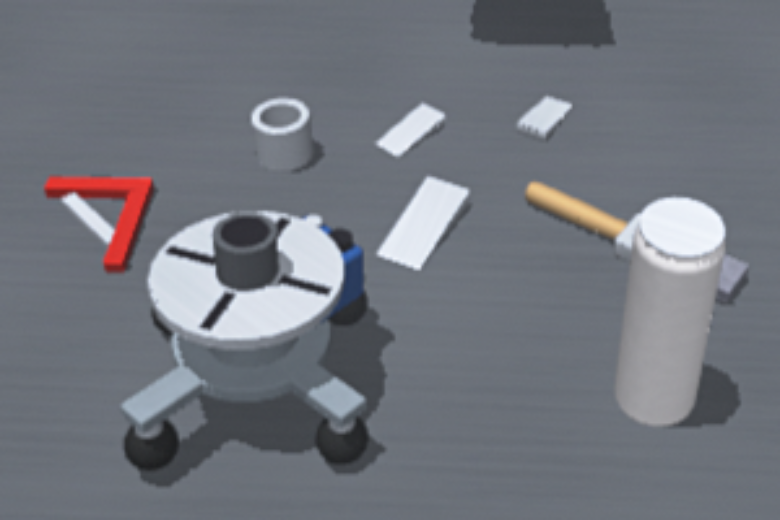

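View pics/side2.png

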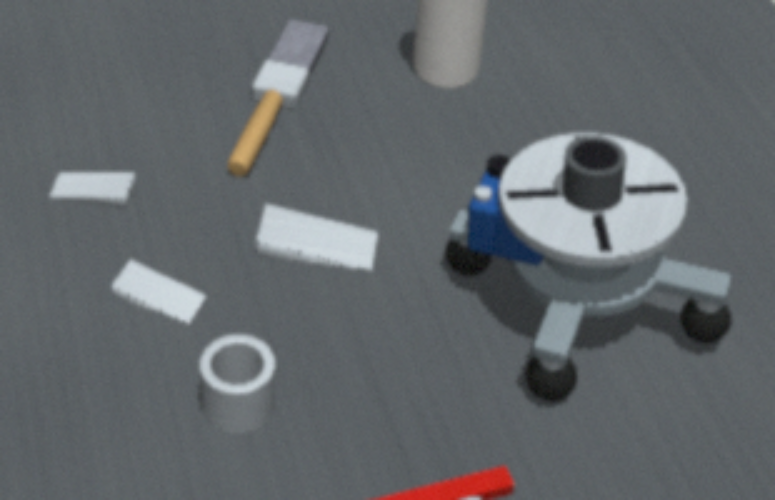

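Three wedge-like pieces show: large one at scene px (284,276), about 90 mm long by depth; small ones at (279,240) and (329,235), about 55 mm. The large one, pointing at the turntable's blue motor box and short foot (scene px 255,314), is meant. The enlarged crops confirm this. Next I go above it.

Request:
move_arm(
  increments=[
    [100, [-5, -5, 0], [0, 0, 0]],
    [50, [-9, -9, 0], [0, 0, 0]],
    [0, [-14.5, -14.5, 0], [0, 0, 0]],
    [0, [-14.5, -14.5, 0], [0, 0, 0]],
    [0, [-14.5, -14.5, 0], [0, 0, 0]],
  ],
)

```text
time_s: 1.8
eef_pos: [237.1, -355.4, 218.7]
orientation: [-3.14, 0.002, -1.332]
contact_force: [-0.5, -1.1, -0.7]
finger_gap: 0.704
```

Request:
move_arm(
  increments=[
    [0, [-14.5, -14.5, 0], [0, 0, 0]],
    [0, [-14.5, -14.5, 0], [0, 0, 0]],
    [0, [-14.5, -14.5, 0], [0, 0, 0]],
    [0, [-14.5, -14.5, 0], [0, 0, 0]],
    [0, [-14.5, -14.5, 0], [0, 0, 0]],
  ],
)

```text
time_s: 2.3
eef_pos: [344.4, -181.3, 218.9]
orientation: [-3.14, 0.001, -1.33]
contact_force: [-1.3, -0.2, 1.3]
finger_gap: 0.277
```

Request:
move_arm(
  increments=[
    [0, [-14, -14, 0], [0, 0, 0.6]],
    [0, [-14, -14, 0], [0, 0, 0.6]],
    [0, [-14, -14, 0], [0, 0, 0.6]],
    [0, [-14, -14, 0], [0, 0, 0.6]],
    [0, [-14, -14, 0], [0, 0, 0.6]],
  ],
)

```text
time_s: 2.8
eef_pos: [447.4, -16.5, 218.9]
orientation: [-3.14, -0.001, -1.942]
contact_force: [0.3, -0.3, 0.3]
finger_gap: 0.003
```

Run:
```python
from h import *
s=state(); print(s['time_s'],s['eef_pos'],s['orientation'],s['joint_pos'],s['finger_gap'],s['contact_force'])
p=shot('wrist'); print(np.array(p['mount']).round(2)); save(p,'w1')
W=cloud(p)
for l in ['wedge','turntable']:
    for r in silhouettes(l,p)[:4]:
        Q=W[r['region']]; Q=Q[np.isfinite(Q[:,0])]; print(l,round(r['confidence'],2),r['extent'],np.median(Q,0).round(),len(Q))
for l in ['wedge_tip','wedge_heel','short_foot']:
    for r in landmark_of(l,p)[:4]:
        u,v=r['position']; print(l,round(r['confidence'],2),(round(u),round(v)),W[int(v),int(u)].round())
```

```text
2.8 [447.41510437 -16.53376986 218.85440426] [-3.14046027e+00 -5.31131102e-04 -1.94182036e+00] [-2.86482951e-01  7.10362017e-02  1.76323101e+00 -6.47375491e-04
  1.30624201e+00  1.65550604e+00] 0.003150828564055236 [ 0.25126726 -0.2870442   0.34985055]
[[   1.      0.      0.     -0.99]
 [   0.     -0.95   -0.3   -83.26]
 [   0.      0.3    -0.95 -166.49]
 [   0.      0.      0.      1.  ]]
wedge 0.95 [362.3, 196.0, 43.0, 59.6] [406. -73.   7.] 1471
wedge 0.8 [300.2, 72.1, 42.8, 98.5] [536. -50.  10.] 3686
wedge 0.58 [277.1, 261.2, 24.6, 46.8] [383.  50.   9.] 916
turntable 0.48 [320.0, 0.0, 22.3, 8.5] [625. -96.  21.] 125
wedge_tip 0.97 (286, 308) [348.  69.   2.]
wedge_tip 0.88 (389, 197) [433. -92.   0.]
wedge_tip 0.62 (321, 72) [579. -67.   0.]
wedge_heel 0.87 (290, 265) [402.  40.  11.]
wedge_heel 0.65 (320, 166) [496. -33.  18.]
wedge_heel 0.6 (371, 256) [375. -50.   0.]
```

View pics/w1.png

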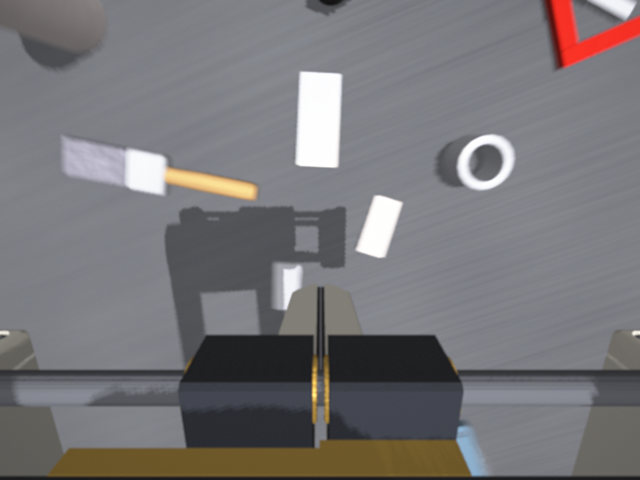

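The wrist image shows the big wedge at px (300–342, 72–167), pointing up the image. The short foot is just at the top edge at (325,3), and the small look-alike wedges are at (380,226) and (287,287). I look once more from 8 cm further forward.

Request:
move_arm(
  increments=[
    [0, [0, -5, -2], [0, 0, 0]],
    [0, [0, -8, -4], [0, 0, 0]],
    [0, [0, -8, -4], [0, 0, 0]],
  ],
)

```text
time_s: 3.4
eef_pos: [524.8, -49.4, 261.0]
orientation: [-3.135, -0.0, -1.939]
contact_force: [-0.8, 0.6, -0.7]
finger_gap: 0.007
```

Run:
```python
from h import *
p=shot('wrist'); save(p,'w2')
W=cloud(p); x,y,z=W[...,0],W[...,1],W[...,2]
m=(z>4)&(z<25)&(x>475)&(x<600)&(y<10)&(y>-100)
n,lab,st,ce=cv2.connectedComponentsWithStats(m.astype(np.uint8)); k=1+np.argmax(st[1:,4]); Q=W[lab==k]
print('wedge px',st[k],'rect',cv2.minAreaRect(Q[:,:2].astype(np.float32)))
A=np.c_[Q[:,:2],np.ones(len(Q))]; g=np.linalg.lstsq(A,Q[:,2],rcond=None)[0]; print('yaw',np.arctan2(-g[1],-g[0]),np.hypot(g[0],g[1]))
# black foot sphere fit near guess
im=p['pixels'].astype(int)
m=(im.max(-1)<45)&(z>4)&(z<38)&(np.hypot(x-637,y+103)<45)
Q=W[m]; print('black',len(Q))
if len(Q)>30:
    from scipy.optimize import least_squares
    r=least_squares(lambda c:np.linalg.norm(Q-c,axis=1)-18,[637,-103,18],loss='soft_l1'); print('foot',r.x,r.cost)
# arm / faceplate
m=(z>85)&(z<135)&(x>600)&(y<-40); print(len(W[m]))
for l in ['wedge_tip','wedge_heel','short_foot','turntable','faceplate']:
    for r in landmark_of(l,p)[:2]:
        u,v=r['position']; print(l,round(r['confidence'],2),(round(u),round(v)),W[int(v),int(u)].round())
print(state()['eef_pos'])
```

```text
wedge px [ 301  164   36   72 2193] rect ((532.0965576171875, -48.644798278808594), (40.07904815673828, 83.63005065917969), 66.41455078125)
yaw -0.40367807698600633 0.18134640148631842
black 102
foot [ 641.01834044 -102.47503164   17.98685483] 6.943764522114157
8464
wedge_tip 0.88 (319, 158) [579. -66.   1.]
wedge_tip 0.7 (375, 259) [432. -88.   3.]
wedge_heel 0.57 (315, 231) [500. -32.  19.]
wedge_heel 0.57 (360, 306) [374. -48.   2.]
short_foot 0.79 (332, 90) [ 638. -103.   50.]
turntable 0.61 (353, 2) [ 685. -137.  112.]
faceplate 0.36 (318, 193) [542. -50.  10.]
[519.45067029 -45.28739063 258.07454827]
```

View pics/w2.png

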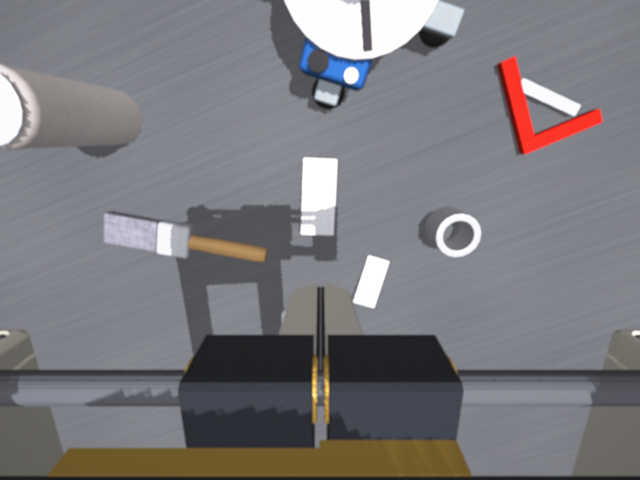

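The foot is at (641,-102.5), px (328,95). The wedge tip is at (579.5,-67), heel at (496.5,-32), yaw about -0.40, px (301–337, 157–236). Turntable yaw is about -0.66. I come down behind the heel.

Request:
move_arm(
  increments=[
    [0, [-0.5, 5.2, 0], [0, 0, 0.032]],
    [0, [-0.5, 5.2, 4], [0, 0, 0.032]],
    [0, [-0.5, 5.2, 9], [0, 0, 0.032]],
    [0, [-0.5, 5.2, 13.5], [0, 0, 0.032]],
    [0, [-0.5, 5.2, 15], [0, 0, 0.032]],
  ],
)

```text
time_s: 4.2
eef_pos: [469.8, -20.7, 104.6]
orientation: [3.134, -0.001, -1.967]
contact_force: [-0.1, 0.7, 1.5]
finger_gap: 0.003
```

Request:
move_arm(
  increments=[
    [0, [0, 0, 4], [0, 0, 0]],
    [0, [0, 0, 8], [0, 0, 0]],
    [0, [0, 0, 9.5], [0, 0, 0]],
    [0, [0, 0, 10.1], [0, 0, 0]],
    [0, [0, 0, 10.1], [0, 0, 0]],
  ],
)

```text
time_s: 4.7
eef_pos: [473.2, -21.7, 7.3]
orientation: [3.14, -0.0, -1.968]
contact_force: [-0.4, -0.1, 0.5]
finger_gap: 0.008
```

```bash
cat > look.py <<'E'
from h import *
from scipy.optimize import least_squares
import sys
s=state(); print(s['time_s'],s['eef_pos'].round(1),s['orientation'].round(4),s['contact_force'].round(1))
p=shot('wrist'); save(p,sys.argv[1])
W=cloud(p); x,y,z=W[...,0],W[...,1],W[...,2]
for l in ['wedge_tip','wedge_heel','short_foot']:
    for r in landmark_of(l,p)[:3]:
        u,v=r['position']; print(l,round(r['confidence'],2),(round(u),round(v)),W[int(v),int(u)].round(1))
for n in ('scene','side'):
    q=shot(n); V=cloud(q)
    for l in ['wedge_tip','wedge_heel','short_foot']:
        for r in landmark_of(l,q)[:4]:
            u,v=r['position']; w=V[int(v),int(u)]
            if 460<w[0]<700: print(n,l,round(r['confidence'],2),(round(u),round(v)),w.round(1))
    Q=V[(V[...,0]>630)&(V[...,0]<790)&(V[...,1]<-80)&(V[...,1]>-230)&(V[...,2]>104)&(V[...,2]<128)]
    g=np.linalg.lstsq(np.c_[Q[:,:2]-[710,-155],np.ones(len(Q))],Q[:,2],rcond=None)[0]
    for _ in range(5):
        e=Q[:,2]-np.c_[Q[:,:2]-[710,-155],np.ones(len(Q))]@g; k=abs(e)<3
        g=np.linalg.lstsq(np.c_[Q[k,:2]-[710,-155],np.ones(k.sum())],Q[k,2],rcond=None)[0]
    print(n,'plate tilt',np.hypot(*g[:2]).round(4),'uphill yaw',np.arctan2(g[1],g[0]).round(3),'h',g[2].round(1),'circle',cv2.minEnclosingCircle(Q[k,:2].astype(np.float32)))
E
python3 look.py w3
```

```text
4.7 [473.2 -21.7   7.3] [ 3.1401e+00 -2.0000e-04 -1.9677e+00] [-0.4 -0.1  0.5]
wedge_tip 0.92 (328, 61) [577.3 -67.6   2. ]
wedge_tip 0.74 (470, 310) [ 4.312e+02 -9.300e+01  1.000e-01]
wedge_heel 0.63 (329, 255) [497.3 -35.2  18. ]
wedge_heel 0.18 (25, 280) [543.4 109.6  14.9]
scene wedge_heel 0.94 (291, 261) [500.  -34.1  17.6]
scene wedge_heel 0.58 (287, 232) [505.8 -41.7 103.4]
scene wedge_heel 0.56 (358, 279) [547.8 112.7  17.6]
scene short_foot 0.94 (255, 314) [657.7 -94.5  13.2]
scene plate tilt 0.0757 uphill yaw -0.695 h 114.5 circle ((707.4293212890625, -152.0606231689453), 66.82565307617188)
side wedge_tip 0.9 (340, 301) [575.6 -70.    0.6]
side wedge_heel 0.72 (292, 291) [ 470.9 -112.9   93.3]
side short_foot 0.96 (377, 306) [ 635.  -119.2   19.3]
side plate tilt 0.0743 uphill yaw -0.642 h 113.2 circle ((701.4345703125, -150.40542602539062), 71.26856231689453)
```

View pics/w3.png

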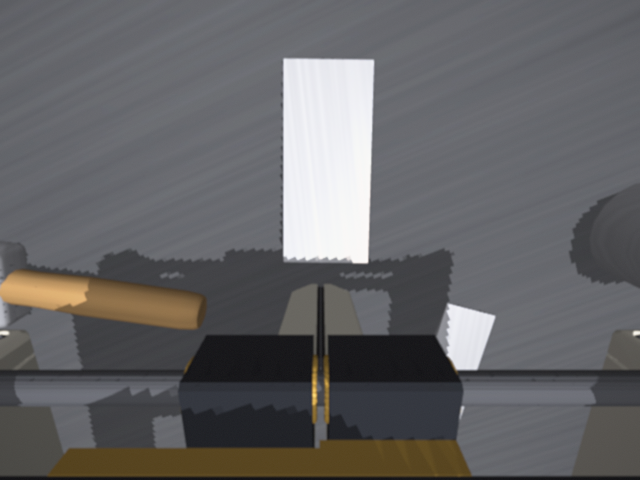

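The wrist view shows the wedge straight ahead of the fingers at px (283–374, 60–263), about 3 mm right of centre. The plate tilt reads 0.075 rad, uphill yaw -0.67, which agrees with the task text. I move into contact and start the first half of the curved push.

Request:
move_arm(
  increments=[
    [0, [0.3, -0.5, 0], [0, 0, 0]],
    [0, [0.3, -1.0, 0], [0, 0, 0]],
    [0, [0.3, -1.4, 0], [0, 0, 0]],
    [0, [0.3, -1.7, 0], [0, 0, 0]],
    [0, [0.3, -2.0, 0], [0, 0, 0]],
  ],
)

```text
time_s: 5.8
eef_pos: [490.9, -32.4, 7.4]
orientation: [3.14, -0.0, -1.968]
contact_force: [-2.3, 0.7, 1.9]
finger_gap: 0.007
```

Request:
move_arm(
  increments=[
    [0, [-0.13, -0.6, 0], [0, 0, 0.016]],
    [0, [-0.28, -1.2, 0], [0, 0, 0.033]],
    [0, [-0.41, -1.8, 0], [0, 0, 0.049]],
    [0, [-0.52, -2.4, 0], [0, 0, 0.065]],
    [0, [-0.52, -2.4, 0], [0, 0, 0.065]],
  ],
)

```text
time_s: 6.3
eef_pos: [517.0, -37.4, 7.8]
orientation: [-3.14, 0.0, -2.034]
contact_force: [-0.3, -0.4, 0.4]
finger_gap: 0.009
```

```bash
python3 look.py w4
```

```text
6.3 [517.  -37.4   7.8] [-3.1399e+00  3.0000e-04 -2.0337e+00] [-0.3 -0.4  0.4]
wedge_tip 0.73 (318, 99) [605.8 -79.6  -0. ]
wedge_tip 0.54 (59, 365) [546.8 111.5  11.2]
wedge_heel 0.72 (322, 286) [527.1 -42.3  17.3]
scene wedge_tip 0.98 (269, 298) [604.6 -72.9   2.9]
scene wedge_heel 0.76 (290, 271) [530.  -36.4  17. ]
scene short_foot 0.92 (254, 312) [660.1 -95.8  18.6]
scene plate tilt 0.0764 uphill yaw -0.679 h 114.5 circle ((708.8262939453125, -153.59066772460938), 66.08910369873047)
side wedge_tip 0.96 (355, 304) [600.2 -88.9   2.4]
side wedge_heel 0.67 (309, 293) [ 498.8 -124.3   92.7]
side short_foot 0.71 (374, 310) [ 631.4 -115.2    7.7]
side plate tilt 0.0765 uphill yaw -0.643 h 113.3 circle ((701.3419189453125, -149.65017700195312), 71.53483581542969)
```

View pics/w4.png

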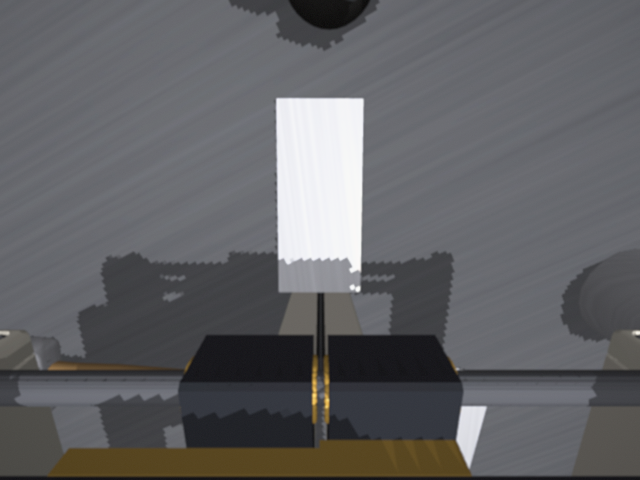

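The wedge follows flush and straight, px (277–363, 98–292). The foot's ball is centred at about column 330, some 3 mm right of the axis. I finish the arc so that the tip stops just short of the foot.

Request:
move_arm(
  increments=[
    [0, [-0.16, -0.62, 0], [0, 0, 0.018]],
    [0, [-0.31, -1.24, 0], [0, 0, 0.036]],
    [0, [-0.44, -1.86, 0], [0, 0, 0.054]],
    [0, [-0.55, -2.48, 0], [0, 0, 0.072]],
    [0, [-0.65, -3.0, 0], [0, 0, 0.09]],
  ],
)

```text
time_s: 7.4
eef_pos: [545.9, -44.7, 7.6]
orientation: [-3.142, 0.0, -2.125]
contact_force: [-2.1, 0.3, -0.5]
finger_gap: 0.003
```

```bash
python3 look.py w5
```

```text
7.4 [545.9 -44.7   7.6] [-3.1416  0.     -2.1246] [-2.1  0.3 -0.5]
wedge_tip 0.88 (488, 401) [547.9 -89.3 110.1]
wedge_tip 0.56 (323, 94) [628.4 -96.1  28. ]
wedge_heel 0.87 (322, 284) [556.6 -50.7  17.2]
scene wedge_tip 0.57 (259, 307) [650.3 -87.   23. ]
scene wedge_heel 0.69 (283, 278) [556.6 -47.4  17. ]
scene wedge_heel 0.66 (326, 238) [557.8  40.6 133.8]
scene wedge_heel 0.39 (156, 261) [ 511.6 -338.2   11.6]
scene short_foot 0.88 (255, 316) [653.  -97.9  -0.9]
scene plate tilt 0.0753 uphill yaw -0.661 h 114.5 circle ((708.1286010742188, -152.7644500732422), 66.16516876220703)
side wedge_tip 0.88 (370, 303) [ 624.3 -104.9   15.5]
side wedge_heel 0.84 (324, 291) [ 525.5 -132.2   98.9]
side short_foot 0.94 (374, 310) [ 632.  -109.4    1.5]
side plate tilt 0.0751 uphill yaw -0.646 h 113.2 circle ((705.8496704101562, -154.46278381347656), 66.73070526123047)
```

View pics/w5.png

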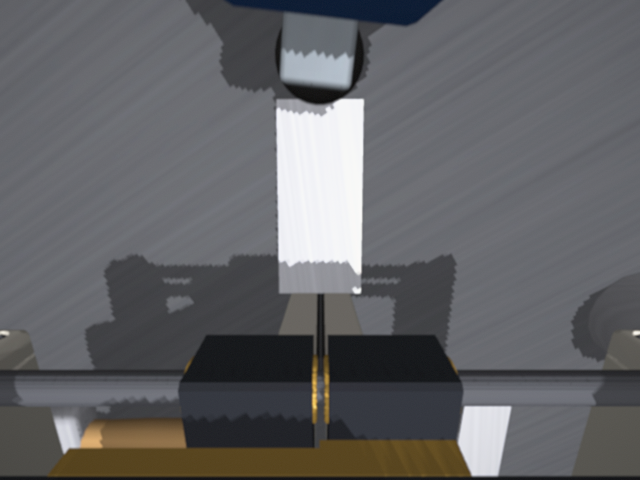

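The wedge lies centred (column 320) in front of the short foot, whose ball is at px (320,60), with the tip just short of it. I push straight in and watch the force and tilt.

Request:
move_arm(
  increments=[
    [0, [0, -0.4, 0], [0, 0, 0]],
    [0, [0, -0.8, 0], [0, 0, 0]],
    [0, [0, -1.1, 0], [0, 0, 0]],
    [0, [0, -1.4, 0], [0, 0, 0]],
    [0, [0, -1.7, 0], [0, 0, 0]],
  ],
)

```text
time_s: 8.5
eef_pos: [553.1, -49.9, 6.7]
orientation: [3.126, -0.002, -2.123]
contact_force: [-19.5, 12.2, 16.6]
finger_gap: 0.006
```

Request:
move_arm(
  increments=[
    [0, [0, -0.3, 0], [0, 0, 0]],
    [0, [0, -0.6, 0], [0, 0, 0]],
    [0, [0, -0.9, 0], [0, 0, 0]],
    [0, [0, -1.1, 0], [0, 0, 0]],
    [0, [0, -1.1, 0], [0, 0, 0]],
  ],
)

```text
time_s: 9.0
eef_pos: [563.9, -56.5, 6.5]
orientation: [3.13, -0.002, -2.123]
contact_force: [-12.0, 7.0, 9.1]
finger_gap: 0.007
```

```bash
python3 look.py w6
```

```text
9.0 [563.9 -56.5   6.5] [ 3.1299e+00 -1.8000e-03 -2.1227e+00] [-12.    7.    9.1]
wedge_tip 0.87 (479, 425) [433.9 -92.3   0.8]
wedge_heel 0.68 (320, 287) [574.7 -61.4  19.2]
scene wedge_tip 0.75 (253, 314) [ 648.7 -102.5    0. ]
scene wedge_heel 0.77 (276, 285) [577.4 -60.4  18.1]
scene short_foot 0.88 (254, 312) [658.7 -95.9  19.9]
scene plate tilt 0.0422 uphill yaw -0.722 h 114.5 circle ((711.1264038085938, -153.15451049804688), 66.96985626220703)
side wedge_tip 0.67 (381, 308) [ 644.4 -117.9   10. ]
side wedge_heel 0.91 (336, 297) [ 544.4 -143.3   90.3]
side short_foot 0.85 (376, 309) [ 637.5 -110.9    1.6]
side plate tilt 0.0411 uphill yaw -0.667 h 113.1 circle ((704.3976440429688, -151.29867553710938), 72.51958465576172)
```

Request:
move_arm(
  increments=[
    [0, [0, -0.3, 0], [0, 0, 0]],
    [0, [0, -0.6, 0], [0, 0, 0]],
    [0, [0, -0.9, 0], [0, 0, 0]],
    [0, [0, -1.2, 0], [0, 0, 0]],
    [0, [0, -1.4, 0], [0, 0, 0]],
  ],
)

```text
time_s: 10.1
eef_pos: [575.9, -63.9, 6.5]
orientation: [3.13, -0.002, -2.123]
contact_force: [-12.4, 7.8, 9.0]
finger_gap: 0.002
```

```bash
python3 look.py w7
```

```text
10.1 [575.9 -63.9   6.5] [ 3.1299e+00 -1.7000e-03 -2.1227e+00] [-12.4   7.8   9. ]
wedge_tip 0.81 (477, 442) [432.9 -92.6   0.7]
wedge_heel 0.96 (320, 285) [587.7 -69.3  18.2]
scene wedge_tip 0.69 (251, 320) [ 663.9 -104.3    1.9]
scene wedge_heel 0.64 (274, 291) [593.3 -65.2  15.7]
scene short_foot 0.79 (258, 314) [653.5 -89.4   6.1]
scene short_foot 0.26 (275, 290) [592.3 -63.2  17.7]
scene short_foot 0.23 (260, 305) [647.8 -87.   28.9]
scene plate tilt 0.0128 uphill yaw -0.839 h 114.5 circle ((714.7021484375, -157.7400360107422), 66.5138168334961)
side wedge_tip 0.83 (392, 308) [ 6.700e+02 -1.119e+02 -1.000e-01]
side wedge_heel 0.9 (344, 297) [ 556.4 -151.    95.1]
side short_foot 0.57 (376, 308) [ 633.3 -119.1   16.9]
side plate tilt 0.0127 uphill yaw -0.536 h 113.1 circle ((706.7952270507812, -154.0982208251953), 71.85367584228516)
```

View pics/w7.png

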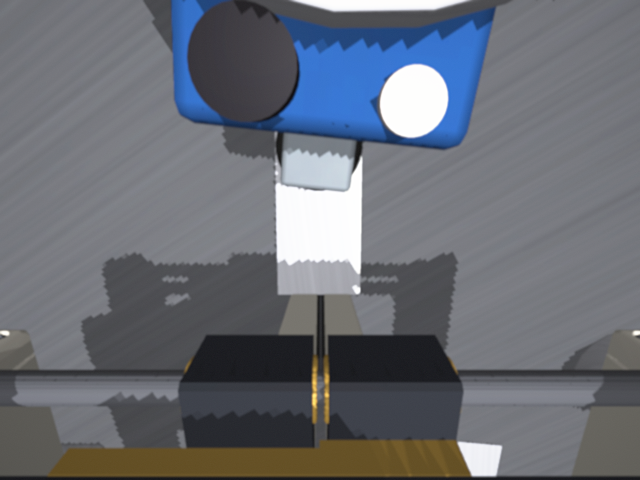

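The foot is riding up the wedge, still centred, and the tilt is down to 0.0127 rad, so about 6 mm is left. I go on in small steps and watch for the force to rise.

Request:
move_arm(
  increments=[
    [0, [0, -0.2, 0], [0, 0, 0]],
    [0, [0, -0.4, 0], [0, 0, 0]],
    [0, [0, -0.5, 0], [0, 0, 0]],
    [0, [0, -0.5, 0], [0, 0, 0]],
  ],
)

```text
time_s: 11.1
eef_pos: [580.7, -66.7, 6.5]
orientation: [3.131, -0.002, -2.123]
contact_force: [-11.1, 6.3, 6.4]
finger_gap: 0.005
```

Request:
move_arm(
  increments=[
    [0, [0, -0.1, 0], [0, 0, 0]],
    [0, [0, -0.1, 0], [0, 0, 0]],
  ],
)

```text
time_s: 11.3
eef_pos: [581.4, -67.2, 6.5]
orientation: [3.131, -0.002, -2.123]
contact_force: [-11.3, 6.1, 6.4]
finger_gap: 0.001
```

```bash
python3 look.py w8|grep -v wedge
```

```text
11.3 [581.4 -67.2   6.5] [ 3.1307e+00 -1.6000e-03 -2.1227e+00] [-11.3   6.1   6.4]
scene short_foot 0.65 (252, 312) [ 659.6 -101.9   17.7]
scene short_foot 0.53 (228, 249) [ 566.4 -156.9   99.9]
scene plate tilt 0.0035 uphill yaw -1.556 h 114.6 circle ((714.2919921875, -157.3272247314453), 66.60523986816406)
side short_foot 0.57 (377, 309) [ 637.2 -116.2    7.3]
side plate tilt 0.0013 uphill yaw -1.885 h 113.1 circle ((712.98876953125, -159.4785919189453), 67.00696563720703)
```

Request:
move_arm(
  increments=[
    [0, [0, -0.1, 0], [0, 0, 0]],
    [0, [0, -0.1, 0], [0, 0, 0]],
  ],
)

```text
time_s: 12.1
eef_pos: [582.0, -67.6, 6.5]
orientation: [3.13, -0.002, -2.123]
contact_force: [-11.3, 7.4, 6.9]
finger_gap: 0.009
```

Request:
move_arm(
  increments=[
    [0, [0, -0.1, 0], [0, 0, 0]],
    [0, [0, -0.1, 0], [0, 0, 0]],
  ],
)

```text
time_s: 12.3
eef_pos: [582.3, -67.8, 6.5]
orientation: [3.129, -0.002, -2.123]
contact_force: [-12.2, 8.5, 9.1]
finger_gap: 0.003
```

```bash
python3 look.py w9|grep -v wedge
```

```text
12.3 [582.3 -67.8   6.5] [ 3.1290e+00 -1.8000e-03 -2.1226e+00] [-12.2   8.5   9.1]
scene short_foot 0.9 (253, 314) [ 649.4 -100.2    3.9]
scene plate tilt 0.0021 uphill yaw -1.95 h 114.6 circle ((712.636474609375, -151.9887237548828), 71.15262603759766)
side short_foot 0.85 (377, 308) [ 637.1 -111.2    4.9]
side plate tilt 0.0016 uphill yaw -0.714 h 113.2 circle ((708.9146118164062, -153.374267578125), 72.62492370605469)
```

Request:
move_arm(
  increments=[
    [0, [0, -0.1, 0], [0, 0, 0]],
    [0, [0, -0.1, 0], [0, 0, 0]],
  ],
)

```text
time_s: 13.1
eef_pos: [582.6, -68.0, 6.5]
orientation: [3.128, -0.002, -2.123]
contact_force: [-14.1, 8.7, 10.5]
finger_gap: 0.007
```

Request:
move_arm(
  increments=[
    [0, [0, -0.1, 0], [0, 0, 0]],
    [0, [0, -0.1, 0], [0, 0, 0]],
  ],
)

```text
time_s: 13.3
eef_pos: [582.9, -68.2, 6.5]
orientation: [3.127, -0.002, -2.123]
contact_force: [-15.8, 8.9, 12.3]
finger_gap: 0.007
```

```bash
for i in 1 2; do python3 look.py w10|grep -v wedge; done
```

```text
13.3 [582.9 -68.2   6.5] [ 3.1267e+00 -2.1000e-03 -2.1225e+00] [-15.8   8.9  12.3]
scene short_foot 0.62 (253, 312) [ 658.9 -100.1   17. ]
scene plate tilt 0.002 uphill yaw -2.93 h 114.7 circle ((715.8185424804688, -158.8580780029297), 66.28016662597656)
side short_foot 0.94 (379, 308) [ 639.  -120.    16.3]
side plate tilt 0.0008 uphill yaw -3.018 h 113.2 circle ((708.6103515625, -154.8912353515625), 71.95951080322266)
13.9 [582.9 -68.2   6.5] [ 3.1269e+00 -2.1000e-03 -2.1224e+00] [-14.8   9.   13.1]
scene short_foot 0.56 (249, 310) [ 660.  -107.4   23.5]
scene plate tilt 0.0034 uphill yaw -2.6 h 114.7 circle ((715.959228515625, -159.13113403320312), 66.49916076660156)
side short_foot 0.71 (378, 310) [ 637.8 -114.8    5.6]
side plate tilt 0.0014 uphill yaw 0.786 h 113.2 circle ((708.4608764648438, -157.1292724609375), 70.56072235107422)
```

Request:
move_arm(
  increments=[
    [0, [0, -0.1, 0], [0, 0, 0]],
    [0, [0, -0.1, 0], [0, 0, 0]],
    [0, [0, -0.1, 0], [0, 0, 0]],
  ],
)

```text
time_s: 14.8
eef_pos: [583.2, -68.4, 6.5]
orientation: [3.126, -0.002, -2.122]
contact_force: [-16.9, 9.8, 14.1]
finger_gap: 0.006
```

Request:
move_arm(
  increments=[
    [0, [0, -0.1, 0], [0, 0, 0]],
    [0, [0, -0.1, 0], [0, 0, 0]],
    [0, [0, -0.1, 0], [0, 0, 0]],
  ],
)

```text
time_s: 15.1
eef_pos: [583.5, -68.5, 6.6]
orientation: [3.125, -0.002, -2.122]
contact_force: [-19.2, 12.0, 16.4]
finger_gap: 0.002
```

```bash
for i in 1 2; do python3 look.py w11|grep -v wedge; done
```

```text
15.1 [583.5 -68.5   6.6] [ 3.1245e+00 -2.3000e-03 -2.1223e+00] [-19.2  12.   16.4]
scene short_foot 0.7 (256, 311) [656.2 -94.5  17.3]
scene plate tilt 0.0014 uphill yaw -3.123 h 114.6 circle ((714.5753784179688, -158.44442749023438), 66.55256652832031)
side short_foot 0.57 (376, 308) [ 634.3 -117.    14.4]
side short_foot 0.29 (369, 304) [ 625.2 -103.2   10.8]
side plate tilt 0.0014 uphill yaw -1.234 h 113.3 circle ((707.9005737304688, -156.0164031982422), 71.66211700439453)
15.7 [583.5 -68.5   6.5] [ 3.1244e+00 -2.3000e-03 -2.1223e+00] [-18.6  10.8  15.8]
scene short_foot 0.67 (254, 312) [655.5 -96.8  13.6]
scene plate tilt 0.0022 uphill yaw -2.955 h 114.7 circle ((715.3587036132812, -157.9286346435547), 66.11943817138672)
side short_foot 0.86 (376, 308) [ 633.5 -118.6   16.3]
side plate tilt 0.0022 uphill yaw 1.71 h 113.3 circle ((706.453125, -154.87828063964844), 72.99197387695312)
```

The force has climbed to 22 N with almost no advance, against about 13 N while lifting, and the tilt reads zero within noise. All four feet are carrying, so I back straight off and rise.

Request:
move_arm(
  increments=[
    [0, [0, 0.4, 0], [0, 0, 0]],
    [0, [0, 0.8, 0], [0, 0, 0]],
    [0, [0, 1.6, 0], [0, 0, 0]],
    [0, [0, 3, 0], [0, 0, 0]],
    [0, [0, 5, 0], [0, 0, 0]],
  ],
)

```text
time_s: 16.8
eef_pos: [549.8, -47.3, 8.0]
orientation: [-3.139, 0.001, -2.124]
contact_force: [0.1, 0.4, 0.2]
finger_gap: 0.005
```

Request:
move_arm(
  increments=[
    [0, [0, 1, -4], [0, 0, 0]],
    [0, [0, 2, -8], [0, 0, 0]],
    [0, [0, 3, -12], [0, 0, 0]],
    [0, [0, 3, -12], [0, 0, 0]],
    [0, [0, 3, -12], [0, 0, 0]],
  ],
)

```text
time_s: 17.3
eef_pos: [524.2, -31.2, 129.0]
orientation: [-3.138, 0.001, -2.123]
contact_force: [0.6, -0.7, -0.6]
finger_gap: 0.008
```

```bash
for i in 1 2; do python3 look.py w12; done; python3 -c "
from h import *
save(shot('side'),'side9',(280,220,220,160),3.5)"
```

```text
17.3 [524.2 -31.2 129. ] [-3.1375e+00  1.0000e-03 -2.1229e+00] [ 0.6 -0.7 -0.6]
wedge_tip 0.66 (332, 418) [545.3 -46.  237.5]
wedge_heel 0.59 (417, 347) [540.7 -67.8 222.9]
wedge_heel 0.55 (321, 137) [592.4 -72.8  18.6]
short_foot 0.62 (320, 56) [634.  -97.   57.7]
scene wedge_tip 0.78 (247, 320) [ 667.8 -109.6    2.9]
scene wedge_heel 0.72 (272, 294) [606.9 -65.9  17.4]
scene short_foot 0.92 (254, 312) [658.3 -98.2  16.5]
scene plate tilt 0.0028 uphill yaw -2.644 h 114.7 circle ((715.7245483398438, -159.11737060546875), 66.37664031982422)
side wedge_tip 0.55 (394, 309) [ 671.9 -113.    -2.3]
side wedge_heel 0.58 (346, 298) [589.8 -64.5  -2.9]
side wedge_heel 0.26 (367, 227) [690.3 109.9  23.2]
side short_foot 0.86 (375, 308) [ 634.8 -111.9    6.2]
side short_foot 0.55 (350, 297) [592.5 -78.7  16.3]
side plate tilt 0.0009 uphill yaw 2.857 h 113.3 circle ((711.4428100585938, -157.95126342773438), 68.00560760498047)
17.9 [523.1 -30.9 127.4] [ 3.1411e+00 -1.0000e-04 -2.1231e+00] [-0.4 -0.4 -0.3]
wedge_tip 0.58 (430, 279) [433.  -92.2   0.7]
wedge_tip 0.46 (332, 416) [545.7 -46.4 236.5]
wedge_heel 0.75 (418, 347) [540.2 -68.  222.1]
wedge_heel 0.73 (319, 140) [590.1 -70.1   0.7]
short_foot 0.65 (323, 50) [ 634.5 -100.    57.3]
scene wedge_heel 0.64 (270, 296) [607.7 -70.   15.1]
scene short_foot 0.97 (255, 308) [658.5 -93.5  28.4]
scene plate tilt 0.0022 uphill yaw -2.744 h 114.6 circle ((713.034423828125, -153.52772521972656), 69.63816833496094)
side wedge_heel 0.98 (346, 297) [591.6 -58.7  -3.5]
side wedge_heel 0.22 (369, 304) [624.9 -99.2   6.7]
side short_foot 0.84 (378, 306) [ 635.  -123.2   26.1]
side plate tilt 0.0017 uphill yaw 2.623 h 113.3 circle ((710.22412109375, -157.35011291503906), 69.11357116699219)
```

View pics/w12.png

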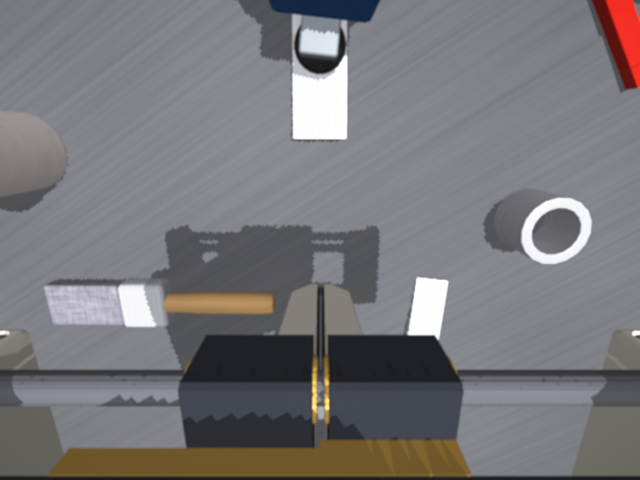

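View pics/side9.png

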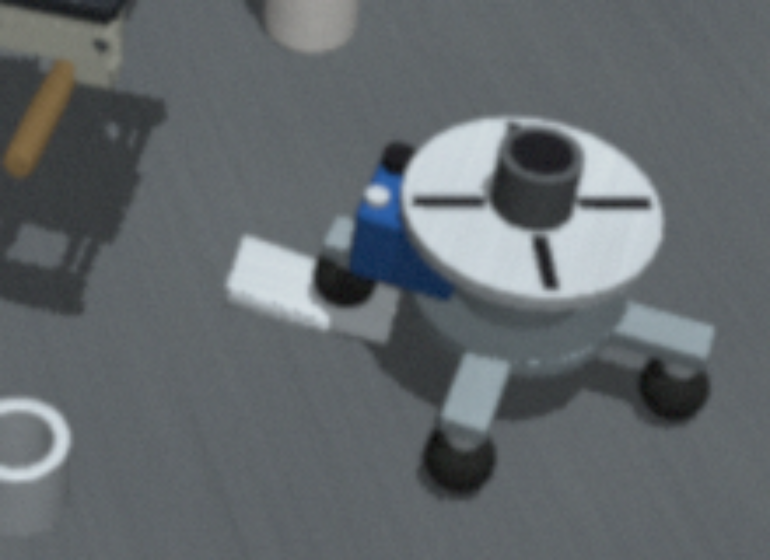

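```bash
python3 -c "
from station import *
print(job_done())"
```

```text
the job is handed in; nothing more can be done
None
```

I pushed the largest of the three wedge-like pieces under the turntable's short foot with closed fingertips, and as far as my checks show the turntable stands level. I swung it in a gentle arc on the bench to line it up, then pushed it straight in, thin end first. The wedge was never lifted. I handed the job in at about 18 s robot time.

- **Level:** before handing in, the plate tilt read 0.001–0.003 rad, which is camera noise, down from about 0.075 rad at the start. The same reading gave 0.075 where the task states 0.078, so it could be off by 2–3 mrad.
- **All four feet carrying:** at the end the push force rose to about 22 N with almost no further advance, against about 13 N while lifting. I did not test for rocking directly.
- **Wedge position:** the foot sits centred on the wedge, about 29 mm from the thin end. The wedge stayed put after the fingers backed off.
- **Other things:** the brush, coupling, square, spray can and look-alike wedges appear untouched in the pictures. I did not measure them again.
- **Turntable position:** the arm never touched it. Its plate centre read a few mm different from before. Part of that is the tilt coming out, and the reading is too noisy to rule out a slide of a few millimetres.

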